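Unfasten the flour bin

ROBOT

A 6-joint arm with a two-finger parallel gripper is mounted at the origin on the work surface. World frame = base frame: x ahead of the robot, y to its left, z up, the work surface at z = 0. Lengths are in m, angles in degrees, forces in N, time in s.
With the tool pointing down it reaches from about 0.4 to 0.825 m from the base axis. Payload 7 kg.
Tool frame: the origin (TCP) lies midway between the tips of the shut fingers; the grasp point (between the pads) lies 19 mm behind it; z points along the fingers, y is the line along which they close (so a half turn about z gives the same grasp; the last joint's range is limited). The gripper opens to 88 mm and grips with 3 to 60 N. Pads are 19 mm wide; open, the fingers measure 130 mm over their backs; the gripper's body (78 mm by 193 mm) begins 47 mm behind the grasp point.
Start: joints at [80.793, 20.546, 0.682, 0, -70.136, -16.507], TCP at [0.293, 0.608, 0.227] pointing down, gripper open.
Joint ranges: [-176.03, 176.03], [-82.01, 121.73], [-58.28, 71.71], [-173.87, 95.51], [-174.79, -0.11], [-173.66, 173.66]. Speed limits (degrees/s): [136.94, 136.94, 172.46, 180, 180, 180].

INTERFACE

Orientations are given as a 3x3 rotation matrix whose columns are the frame's x, y, z axes.
In Python, from rig import robot gives the robot as it stands. Calls block until the motion is done:
- robot.goto(position, orientation): joint-space move of the TCP to a pose.
- robot.servo_line(position, ori=None, speed=0.15): straight line of the TCP; ori=None keeps the orientation; speed is the mean speed in m/s.
- robot.movej(angles): joint-space move.
- robot.move_gripper(opening): opening from 0.0 (shut) to 1.0 (fully open); the grip force is fixed at half the most; returns when the fingers have stopped.
- robot.dwell(seconds).
- robot.ik(position, orientation): joint angles nearest the present ones, or None.
- robot.grab_frame(name): name is "scene" or "top"; returns (picture, depth): 480x640x3 uint8, red, green, blue; 480x640 float32, m along the optical axis (not along the pixel's ray), 0 where there is no reading.
- robot.camera_info(name): a dict with "vfov" (degrees; the focal length in pixels is half the picture's height over the tangent of half this angle, whatever the lens; pixels are square), "cx", "cy" (the principal point, pixels), "k1" (the pictures are not rectified: a ray, as slopes to the right and down, at radius r is drawn at 1 + k1 r^2 times it, then the intrinsics apply), "view" (4x4, takes a point from world to camera coordinates). Camera axes: x right, y down, z forward; pixel columns grow to the right and rows downward; lengths in m; the calibration is good to about 2 mm. A picture is of the moment at which its call begins. camera_info takes no time and is no camera call.
A pose or a line that the arm cannot do raises robot.Unreachable and nothing moves.
- robot.job_done(): hands the job in; it is judged then, once.
Readings, each from a call of its own:
- robot.read_t(): time.
- robot.read_qpos(): joint angles.
- robot.read_qvel(): joint speeds.
- robot.read_effort(): joint torques, N m.
- robot.read_position(): TCP position.
- robot.read_tcp_rot(): TCP orientation.
- robot.read_force(): force on the tool from outside, world axes, zero at the start.
- robot.read_ft_torque(): the same for the moment, N m.
- robot.read_grip_width(): opening from 0.0 (shut) to 1.0 (fully open).
- robot.read_finger_force(): force on a finger pad.
Only numpy, scipy, OpenCV 4.12 (cv2) and the standard library are available. Lean on these libraries where they do the work, as an engineer would, in place of code of your own. Each camera call takes 0.05 s, during which the arm holds its last target. There are 200 camera calls.

TASK

The steel flour bin's sloping lid is fastened by a hasp, which a brass swivel catch holds down. Turn the swivel catch a quarter turn, in line with the slot of the hasp, then swing the hasp up and right over until it lies back on the lid. Leave the lid closed and the catch turned, and do not disturb the kitchen things standing around.

Things in the scene. Friction and masses are not known exactly. Their poses are not given: they have to be found in the camera images.
- bin: Steel flour bin, fixed, 340 wide (y), 230 deep (x), 225 high at the back. Origin: centre of its underside; x from its front to its back, y to the left, z up; front faces the robot at yaw 0. Front wall 100 high; from its top edge a plane rises backwards at 32 degrees from level: a fixed apron 85 long, then the aluminium lid, 149 long, 10 thick, up to a flat strip 30 deep.
- catch_wing (a point): Centre of the swivel catch's brass T wing: 38 long, 9 thick (gripped by this), 18 tall. It stands on a 12 mm post mid-way across the apron, 35 up the slope from the front edge; the point is 28 out from the apron, 12 out from the hasp's face. Axes turn with it: z out of the slope (turning axis, leaning 32 degrees from vertical to the bin's front), y along the wing, x across it.
- catch (a joint): Turn of the catch about the slope's normal, rad, anticlockwise positive seen from outside; stops at -1.75 and 1.75. 0: wing crosswise (along the bin's y), holding down both rails of the hasp. 1.57 or -1.57: wing in line with the slot, hasp free to pass (within 0.25 rad). Turns either way, friction 0.04 N m, stays where left.
- hasp_hinge (a point): Middle of the hasp's hinge pin on the lid's lower edge, 14 mm out from the apron's plane and 97 mm up the slope from the bin's front edge. Axes fixed to the lid: x up the slope, y along the pin, z out of the slope.
- hasp_tip (a point): Centre of the hasp's rolled lift tip: steel roll 12 thick, 52 long along the pin's direction, 115 from the pin; can be gripped by its two ends (52). Hasp down, it projects 18 beyond the bin's front edge, free air below. Leaf: dark steel, 46 wide, 4 thick, slot 20 wide from 37 to 89 from the pin. Axes turn with the leaf: x from tip to hinge, y along the roll, z out of the leaf.
- hasp (a joint): Swing of the hasp about its pin, rad: 0 down over the catch, growing as the tip rises and swings up and back, 3.05 fully over, lying on the lid. At 2.13 the leaf stands upright; short of that its weight drops it back, beyond that it falls over onto the lid. 0.13 kg, little friction.
- lid (a joint): Opening of the lid about its upper edge, rad: 0 closed; it lies shut by its weight (1.1 kg), nothing else holds it once the hasp is off.
- jug: Bystander: white ceramic jug, 88 wide, 125 tall, beside the bin; handle on its -y side. Origin: centre of its foot.
- jar: Bystander: glass jar with steel cap, 72 wide, 110 tall. Origin: centre of its underside.
- saucepan: Bystander: copper-tone saucepan, 160 wide, 85 tall, beside the bin, its long handle (235 mm from the centre) along its x. Origin: centre of its underside.
- board: Bystander: yellow hard plastic cutting board lying flat, 190 by 290 (y), 14 thick. Origin: centre of its underside.
- pestle: Bystander: wooden pestle lying on the board, 160 long (x), 38 thick. Origin: below its middle, on the board.
- mortar: Bystander: marble mortar bowl, 116 wide, 72 tall. Origin: centre of its underside.

How it is judged (in metres and radians):
On the way:
1. the swivel catch is turned in line with the slot while the hasp is still down ((value of joint catch above 1.25 rad or value of joint catch below -1.25 rad) and value of joint hasp below 0.3 rad), for 0.1 s.
At the end, for the whole second after the job is handed in: Hasp swung over onto the lid (joint hasp above 2.6 rad), lid closed (joint lid below 0.04 rad), catch still turned in line (joint catch beyond 1.1 rad either way), all at rest (value of joint hasp above 2.6 rad and value of joint lid below 0.04 rad and (value of joint catch above 1.1 rad or value of joint catch below -1.1 rad) and velocity of joint hasp between -0.2 and 0.2 rad/s); the robot touches nothing.
It fails at once if the jug or jar is pushed more than 30 mm (distance of any of jug, jar from where it was at the start of the episode above 0.03 m).
It fails at once if the saucepan, board or mortar is pushed more than 30 mm (distance of any of saucepan, board, mortar from where it was at the start of the episode above 0.03 m).
It fails at once if the pestle is knocked more than 50 mm away (distance of pestle from where it was at the start of the episode above 0.05 m).
It fails at once if jug, jar or saucepan is tipped (angle between any of jug, jar, saucepan's own z axis and vertical above 0.35 rad).
It also fails if it takes over 62 s, if anything falls off the work surface, if the arm or the gripper's body presses on something with over 40 N, if the wrist force passes 120 N, or if a joint passes its speed limit or range.

## Working session

There is one attempt and no reset: what is moved stays moved. The work goes in short steps, each a Python script; the robot and the scene stay as the last script left them, time stands still between calls to the robot, and variables do not carry over. Pictures are saved under pics/ and viewed, at most 10 in all, crops included, and the job is handed in when it is done.

```bash
mkdir -p pics; ls
cat > h.py <<'E'
import numpy as np, cv2
from rig import robot
def pts(name):
    im,d=robot.grab_frame(name); c=robot.camera_info(name)
    f=240/np.tan(np.radians(c["vfov"]/2)); K=np.array([[f,0,c["cx"]],[0,f,c["cy"]],[0,0,1]])
    v,u=np.mgrid[0:480,0:640]
    n=cv2.undistortPoints(np.stack([u,v],-1).reshape(-1,1,2).astype(float),K,np.array([c["k1"],0,0,0.])).reshape(480,640,2)
    P=np.dstack([n*d[...,None],d]); V=np.array(c["view"])
    W=(P-V[:3,3])@V[:3,:3]
    W[d==0]=np.nan
    return im,W
E
python3 - <<'E'
from h import *
for n in("scene","top"):
    im,W=pts(n); cv2.imwrite(f"pics/{n}0.png",im[...,::-1]); np.savez(f"{n}0.npz",im=im,W=W)
    print(n,robot.camera_info(n))
print(robot.read_t())
E
```

```text
pics
scene {'vfov': 53.54028357919497, 'cx': 318.86421405194295, 'cy': 244.5118217200146, 'k1': -0.12496627502606222, 'view': array([[-0.33196842,  0.94323649, -0.01009381,  0.17871005],
       [ 0.59781228,  0.20209628, -0.77574324, -0.2132632 ],
       [-0.72966941, -0.26355647, -0.63096794,  1.50103485],
       [ 0.        ,  0.        ,  0.        ,  1.        ]])}
top {'vfov': 48.37474179465391, 'cx': 316.5493297503786, 'cy': 240.8373831774714, 'k1': -0.12237028846166892, 'view': array([[ 0.02504341, -0.99964792,  0.00876726, -0.02967407],
       [-0.98529548, -0.02616466, -0.1688438 ,  0.5881558 ],
       [ 0.16901374, -0.00440992, -0.98560383,  1.33058024],
       [ 0.        ,  0.        ,  0.        ,  1.        ]])}
0.1
```

View pics/scene0.png

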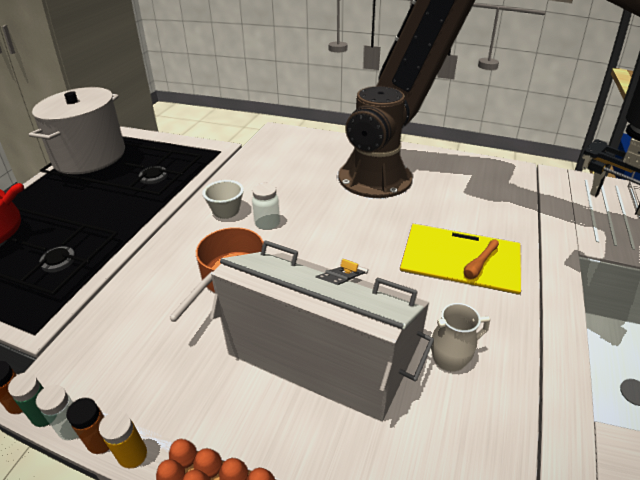

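View pics/top0.png

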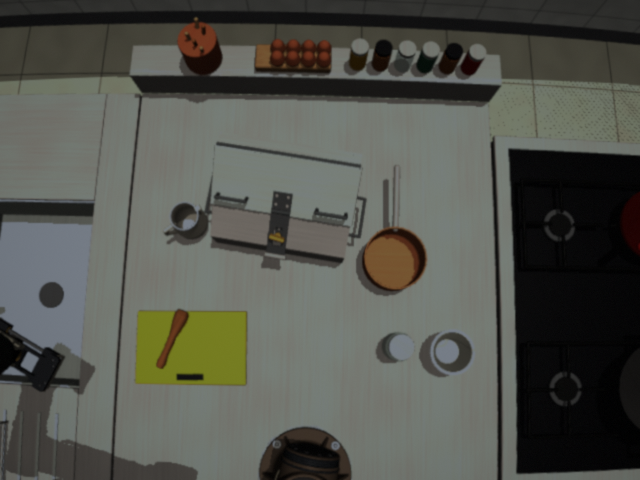

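The top view shows the bin at about (285,200), yawed slightly clockwise, with the wing at (277,238), the hasp tip at (272,258) and lid handles at (232,200) and (330,215). In the scene view the wing is at (350,265).

Run:
```python
import numpy as np, cv2
z=np.load("top0.npz"); im,W=z["im"],z["W"]
def px(*l):
    for u,v in l: print((u,v),W[v,u].round(4),im[v,u])
# slope plane fit on lid and apron separately
for nm,poly in (("lid",[(222,150),(350,170),(345,200),(218,180)]),("apronL",[(218,216),(262,222),(262,240),(218,232)]),("apronR",[(296,226),(340,234),(336,252),(294,246)]),("strip",[(220,147),(355,165),(355,166),(220,148)])):
    m=np.zeros((480,640),np.uint8); cv2.fillPoly(m,[np.array(poly)],1); p=W[m>0]; p=p[~np.isnan(p[:,0])]
    for _ in range(5):
        c=np.median(p,0) if _==0 else p.mean(0); n=np.linalg.svd(p-p.mean(0),full_matrices=False)[2][2]; n*=np.sign(n[2])
        r=(p-p.mean(0))@n; p=p[abs(r)<max(2*r.std(),.001)]
    print(nm,p.mean(0).round(4),n.round(4),"slope",np.degrees(np.arccos(n[2])).round(2),"yaw",np.degrees(np.arctan2(-n[1],-n[0])).round(2),r.std().round(4))
# brass
hsv=cv2.cvtColor(im,cv2.COLOR_RGB2HSV)
m=(hsv[...,0]>12)&(hsv[...,0]<28)&(hsv[...,1]>130); m[:225]=0;m[255:]=0;m[:,:255]=0;m[:,305:]=0
print(m.sum(),np.nanmean(W[m],0),np.argwhere(m).mean(0)); 
px((264,258),(272,259),(280,260))
# front edge: last row on bin by height per column
for u in (220,240,255,300,320,335):
    col=W[:,u,2]; v=[v for v in range(225,275) if col[v]>.095][-1]; px((u,v))
for v in (225,235,245):
    us=[u for u in range(190,380) if W[v,u,2]>.09]; px((us[0],v),(us[-1],v))
c=cv2.resize(im[190:280,195:375],None,fx=4,fy=4,interpolation=cv2.INTER_CUBIC);cv2.imwrite("pics/c.png",c[...,::-1])
```

```text
lid [0.7161 0.0662 0.2068] [-0.5319  0.0725  0.8437] slope 32.47 yaw -7.77 0.0018
apronL [0.6053 0.1747 0.1171] [-0.5341  0.0751  0.8421] slope 32.64 yaw -8.0 0.0018
apronR [ 0.5806 -0.0128  0.1182] [-0.5236  0.0715  0.8489] slope 31.9 yaw -7.77 0.0019
strip [0.7536 0.0575 0.2309] [ 0.9864 -0.1149  0.1175] slope 83.25 yaw 173.36 0.0012
101 [0.57904011 0.08280656 0.14351376] [237.20792079 276.40594059]
(264, 258) [0.547  0.124  0.0015] [71 68 64]
(272, 259) [ 0.5456  0.103  -0.0041] [71 67 64]
(280, 260) [ 0.5433  0.0815 -0.0026] [100 104  97]
(220, 237) [0.5837 0.2273 0.0991] [78 74 70]
(240, 240) [0.5772 0.1765 0.1003] [86 82 77]
(255, 242) [0.5731 0.1388 0.1002] [100  95  90]
(300, 250) [0.5559 0.0262 0.1006] [83 78 74]
(320, 253) [ 0.5502 -0.0236  0.0975] [92 88 83]
(335, 256) [ 0.5435 -0.061   0.0986] [78 75 70]
(192, 225) [0.6077 0.2944 0.123 ] [111 118 125]
(351, 225) [ 0.6112 -0.0956  0.1562] [111 116 111]
(211, 235) [0.5877 0.2498 0.1015] [102  99  94]
(347, 235) [ 0.5914 -0.088   0.1301] [102  97  92]
(267, 245) [0.5636 0.1071 0.1176] [45 44 42]
(346, 245) [ 0.5695 -0.087   0.1128] [108 105  99]
```

View pics/c.png

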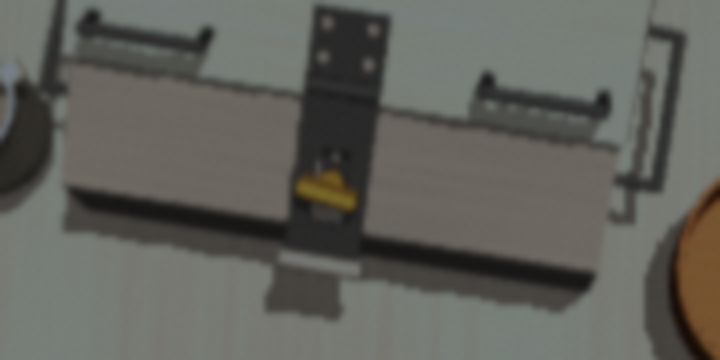

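```bash
cat >> h.py <<'E'
yaw=np.radians(-7.9); S,T=.548,.161          # front edge along bin x, mid-plane along bin y
xb=np.array([np.cos(yaw),np.sin(yaw),0]); yb=np.array([-xb[1],xb[0],0]); zb=np.array([0,0,1.])
a=np.radians(32); up=xb*np.cos(a)+zb*np.sin(a); n=-xb*np.sin(a)+zb*np.cos(a)
edge=S*xb+T*yb+.1*zb
wing=edge+.035*up+.028*n; hinge=edge+.097*up+.014*n
def tip(th): return hinge-.115*(np.cos(a-th)*xb+np.sin(a-th)*zb)
def ori(z,y): return np.column_stack([np.cross(y,z),y,z])
def tz(t): t=np.radians(t); return xb*np.sin(t)-zb*np.cos(t)
E
python3 - <<'E'
from h import *
print(wing,hinge,tip(0))
z=np.load("top0.npz");print("roll px",z["W"][254:258,275].round(4).tolist())
print(robot.read_qpos())
for s in (1,-1):
    R=ori(-n,s*up)
    for h in (.1,-.006): print("wing",s,h,np.round(robot.ik(wing+h*n,R),1) if robot.ik(wing+h*n,R) is not None else None)
    for t in (20,30):
        for th in (0,1,2,2.9):
            q=robot.ik(tip(th)+.006*tz(t),ori(tz(t),s*yb)); print("tip",s,t,th,None if q is None else np.round(q,1))
E
```

```text
[0.57963082 0.08211219 0.14229252] [0.63905926 0.07386582 0.16327484] [0.5424593  0.08727017 0.10233413]
roll px [[0.5431, 0.0873, 0.1084], [0.5398, 0.0867, 0.1142], [0.5379, 0.087, 0.1099], [0.5357, 0.087, 0.1086]]
[ 8.07929299e+01  2.05879904e+01  6.38384605e-01 -1.72956756e-02
 -7.01355202e+01 -1.65066294e+01]
wing 1 0.1 [ 38.9  -8.9 -57.4  53.1 -28.9  88.6]
wing 1 -0.006 None
tip 1 20 0 [  32.     6.5  -55.5   46.5  -17.6 -173.3]
tip 1 20 1 [  39.    -1.9  -41.7   23.6  -38.6 -153.9]
tip 1 20 2 [  31.8    3.7  -25.    17.4  -47.  -140. ]
tip 1 20 2.9 [  25.7   13.6  -16.6   15.8  -44.  -133.5]
tip 1 30 0 None
tip 1 30 1 None
tip 1 30 2 [  32.9   -0.8  -39.6   36.7  -33.1 -158.7]
tip 1 30 2.9 [  25.8    9.3  -32.8   37.3  -27.2 -154.1]
wing -1 0.1 [ 38.9  -8.9 -57.4  53.1 -28.9 -91.4]
wing -1 -0.006 None
tip -1 20 0 [ 32.    6.5 -55.5  46.5 -17.6   6.7]
tip -1 20 1 [ 39.   -1.9 -41.7  23.6 -38.6  26.1]
tip -1 20 2 [ 31.8   3.7 -25.   17.4 -47.   40. ]
tip -1 20 2.9 [ 25.7  13.6 -16.6  15.8 -44.   46.5]
tip -1 30 0 None
tip -1 30 1 [ 36.5  -5.8 -56.4  52.1 -26.3   0.7]
tip -1 30 2 [ 32.9  -0.8 -39.6  36.7 -33.1  21.3]
tip -1 30 2.9 [ 25.8   9.3 -32.8  37.3 -27.2  25.9]
```

Run:
```python
from h import *
from scipy.spatial.transform import Rotation as Ro
robot.move_gripper(.45)
p=robot.read_position(); robot.goto(np.array([.35,.45,.38]),robot.read_tcp_rot())
robot.goto(wing+.13*n,ori(tz(15),np.cross(tz(15),-yb)))
print(np.round(robot.read_qpos(),1),robot.read_position(),robot.read_t())
def f(q): return None if q is None else np.round(q,1)
for lat in (-15,0,15):
  for t in (0,10,15,20,25,32):
    z=Ro.from_rotvec(np.radians(lat)*xb).apply(tz(t)); y=up-z*(up@z); y/=np.linalg.norm(y)
    for s in (1,-1): print(lat,t,s,f(robot.ik(wing-.006*n,ori(z,s*y))))
for t in (0,10,15,20): print("tip",t,[f(robot.ik(tip(th)+.006*tz(t),ori(tz(t),yb))) for th in (0,1.5,2.9)])
```

```text
[ 40.1  -4.2 -32.8  14.1 -52.1 -55.7] [0.51188885 0.09254339 0.25285436] 3.4833
-15 0 1 [ 34.2  20.2 -19.   12.6 -61.5 121.7]
-15 0 -1 [ 34.2  20.2 -19.   12.6 -61.5 -58.3]
-15 10 1 [ 37.6  15.3 -30.9  23.3 -49.8 111.3]
-15 10 -1 [ 37.6  15.3 -30.9  23.3 -49.8 -68.7]
-15 15 1 [ 38.7  13.1 -37.4  31.1 -44.1 103.7]
-15 15 -1 [ 38.7  13.1 -37.4  31.1 -44.1 -76.3]
-15 20 1 [ 38.7  11.1 -44.3  41.6 -38.8  94.2]
-15 20 -1 [ 38.7  11.1 -44.3  41.6 -38.8 -85.8]
-15 25 1 [ 36.7   9.3 -51.   55.8 -34.1  82.3]
-15 25 -1 [ 36.7   9.3 -51.   55.8 -34.1 -97.7]
-15 32 1 None
-15 32 -1 None
0 0 1 [ 27.   16.7 -17.4   0.  -55.9 145.1]
0 0 -1 [ 27.   16.7 -17.4   0.  -55.9 -34.9]
0 10 1 [ 31.   11.4 -29.4   9.4 -41.8 134.4]
0 10 -1 [ 31.   11.4 -29.4   9.4 -41.8 -45.6]
0 15 1 [ 32.8   9.  -36.5  17.5 -34.2 125.7]
0 15 -1 [ 32.8   9.  -36.5  17.5 -34.2 -54.3]
0 20 1 [ 33.1   6.8 -44.9  30.6 -26.1 112.7]
0 20 -1 [ 33.1   6.8 -44.9  30.6 -26.1 -67.3]
0 25 1 [ 27.8   4.9 -54.6  56.3 -17.2  91.8]
0 25 -1 [ 27.8   4.9 -54.6  56.3 -17.2 -88.2]
0 32 1 None
0 32 -1 None
15 0 1 [ 17.3  15.7 -13.8 -16.6 -55.2 17
[... 464 characters left out ...]
  29.6,   15.8,  -25. ,    0. ,  -49.2, -127.5]), array([  27.7,   10.6,   -9.8,    0. ,  -69.6, -125.6]), array([  20.4,   24.5,    8.5,    0. ,  -73.9, -118.3])]
tip 10 [array([  34. ,   10.9,  -37.5,   11.8,  -34.7, -141.2]), array([  31.9,    4.8,  -20.6,    7.6,  -57.2, -133.5]), array([  23.1,   18.7,   -3.4,    6. ,  -59.4, -123.7])]
tip 15 [array([  35.3,    8.7,  -45.6,   23.3,  -26.6, -153.2]), array([  34. ,    2. ,  -26.6,   12.9,  -50.8, -139.2]), array([  24.5,   16.1,   -9.8,   10.2,  -51.8, -127.8])]
tip 20 [array([  32. ,    6.5,  -55.5,   46.5,  -17.6, -173.3]), array([  36. ,   -0.5,  -33.1,   19.8,  -44.5, -146.5]), array([  25.7,   13.6,  -16.6,   15.8,  -44. , -133.5])]
```

```bash
python3 - <<'E'
from h import *
z=tz(22); R=ori(z,np.cross(z,-yb)*1.0)
if abs(robot.ik(wing+.06*n,R)[5])>100: R=ori(z,-R[:,1])
robot.goto(wing+.06*n,R)
robot.servo_line(wing+.02*n,speed=.08); 
robot.servo_line(wing-.002*n,speed=.05)
print(np.round(robot.read_qpos(),1),robot.read_force(),robot.read_position()-wing)
robot.move_gripper(.2)
print(robot.read_grip_width(),robot.read_force(),robot.read_finger_force(),robot.read_t())
for nm in("scene","top"):
    im,_=robot.grab_frame(nm); 
    c=im[210:310,280:430] if nm=="scene" else im[190:290,200:350]
    cv2.imwrite(f"pics/g_{nm}.png",cv2.resize(c,None,fx=4,fy=4,interpolation=cv2.INTER_CUBIC)[...,::-1])
E
python3 -c "
import cv2;a=cv2.imread('pics/g_scene.png');b=cv2.imread('pics/g_top.png');import numpy as np
cv2.imwrite('pics/g.png',cv2.resize(np.hstack([a,b]),(800,267)))"
```

```text
[ 32.5   5.6 -48.5  37.8 -23.4 -73.8] [ 0.51440695 -0.18050757 -0.29709844] [ 0.00098158 -0.0004959  -0.00203012]
0.2031636392603308 [ 0.44206926 -0.09637444 -0.01384936] 0.0 5.7583
```

View pics/g.png

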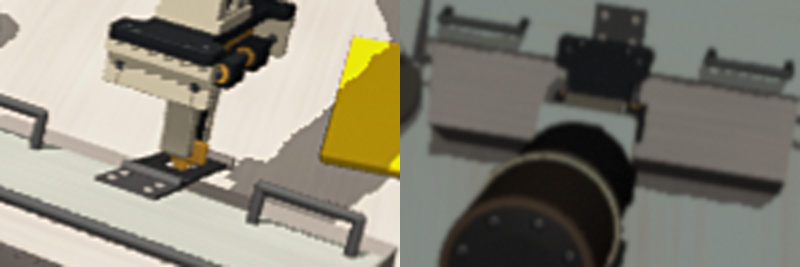

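The scene crop shows the fingers straddling the wing, whose brass end shows at (200,155) in the crop, above the hasp. I'll turn it now.

Run:
```python
from h import *
q=np.array(robot.read_qpos())
for i in range(1,10):
    q2=q.copy(); q2[5]+=10.3*i; robot.movej(q2)
    f=robot.read_force(); print(i,np.round(f,1),np.round(robot.read_ft_torque(),2))
    if np.linalg.norm(f)>40: break
robot.move_gripper(0.0); print(robot.read_grip_width(),robot.read_force(),robot.read_finger_force())
robot.move_gripper(.35)
robot.servo_line(wing+.07*n,speed=.08)
print(robot.read_t(),np.round(robot.read_qpos(),1))
robot.servo_line(robot.read_position()+np.array([-.12,0.03,.08]),speed=.15)
for nm in("scene","top"):
    im,_=robot.grab_frame(nm)
    c=im[210:310,280:430] if nm=="scene" else im[190:290,200:350]
    cv2.imwrite(f"pics/h_{nm}.png",cv2.resize(c,None,fx=4,fy=4,interpolation=cv2.INTER_CUBIC)[...,::-1])
a=cv2.imread('pics/h_scene.png');b=cv2.imread('pics/h_top.png')
cv2.imwrite('pics/h.png',cv2.resize(np.hstack([a,b]),(800,267)))
```

```text
1 [ 0.9  0.1 -0. ] [ 0.22  1.13 -0.03]
2 [ 0.5 -0.6 -0.1] [ 0.    0.68 -0.07]
3 [ 2.2 -0.4  0. ] [ 0.03  0.5  -0.1 ]
4 [ 2.3 -0.1 -0.1] [0.25 0.33 0.03]
5 [3.3 1.2 1. ] [0.37 0.17 0.12]
6 [3.1 1.7 0.7] [0.62 0.11 0.17]
7 [ 3.3  1.7 -0.2] [0.94 0.14 0.29]
8 [3.1 2.4 0.6] [1.01 0.36 0.43]
9 [ 2.   3.2 -1.4] [1.01 0.47 0.43]
0.10027692598900366 [-2.50458004  8.60091264 -2.31840705] 29.81061279773712
10.4833 [ 38.8  -2.  -44.8  28.3 -35.1  24.5]
```

View pics/h.png

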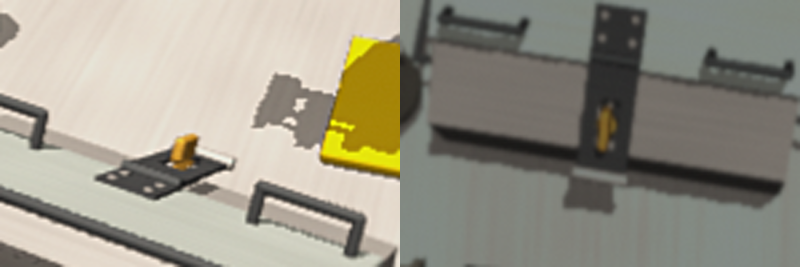

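The catch is turned in line with the slot: the wing runs along the slope at (605,125) in the top crop, and the hasp is still down. Next I'll grip the tip by its ends and lift it a little.

Run:
```python
from h import *
z=tz(15); R=ori(z,-yb)
robot.move_gripper(.85)
robot.goto(tip(0)-.06*z,R)
robot.servo_line(tip(0)+.008*z,speed=.06)
print(robot.read_force(),robot.read_position()-tip(0)-.008*z)
robot.move_gripper(0.)
print("w",robot.read_grip_width()*88,robot.read_finger_force(),robot.read_force())
for th in (.1,.2,.35,.5):
    robot.servo_line(tip(th)+.008*z,speed=.06)
    print(th,np.round(robot.read_force(),1),round(robot.read_grip_width()*88,1))
print(robot.read_t())
im,W=pts("scene"); cv2.imwrite("pics/t.png",cv2.resize(im[190:320,250:450],None,fx=4,fy=4,interpolation=cv2.INTER_CUBIC)[...,::-1])
```

```text
[ 0.99091869 -1.63235648 -0.40792575] [0.00019863 0.00016617 0.00039934]
w 51.38676481451111 29.999839961528778 [-2.43921583  4.30013339  0.08908311]
0.1 [ 0.9  5.8 -2.3] 51.0
0.2 [ 1.5  5.2 -2.5] 51.3
0.35 [ 2.9  5.  -2.3] 51.5
0.5 [ 3.7  5.2 -2.1] 51.6
16.6583
```

View pics/t.png

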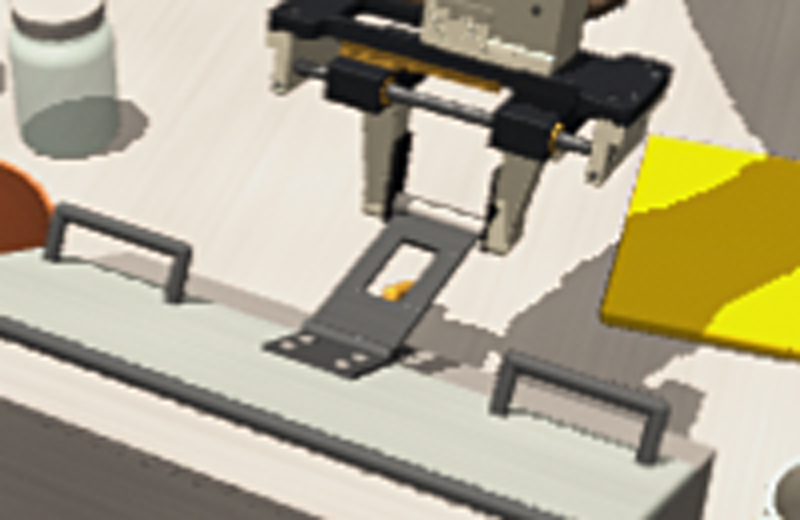

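The hasp is lifting in the grip, with the roll between the fingers at (440,215) and the wing clear in the slot at (395,290). I'll carry it over.

Run:
```python
from h import *
z=tz(15)
for th in np.arange(.7,2.91,.2):
    robot.servo_line(tip(th)+.008*z,speed=.08)
    f=robot.read_force(); print(round(th,2),np.round(f,1),round(robot.read_grip_width()*88,1))
    if np.linalg.norm(f)>30: break
else:
    robot.move_gripper(.8)
    robot.servo_line(robot.read_position()-.1*z,speed=.12)
    robot.servo_line(robot.read_position()+np.array([-.2,0.,.05]),speed=.2)
print(robot.read_t())
for nm in("scene","top"):
    im,_=robot.grab_frame(nm)
    c=im[200:350,200:425] if nm=="scene" else im[130:280,180:405]
    cv2.imwrite(f"pics/e_{nm}.png",cv2.resize(c,(400,267),interpolation=cv2.INTER_CUBIC)[...,::-1])
cv2.imwrite('pics/e.png',np.hstack([cv2.imread('pics/e_scene.png'),cv2.imread('pics/e_top.png')]))
```

```text
0.7 [ 5.4  4.8 -3.2] 52.0
0.9 [ 5.2  5.6 -3.3] 52.1
1.1 [ 4.6  8.  -3.5] 51.3
1.3 [ 1.6  9.1 -2.6] 51.1
1.5 [-0.8  8.7 -0.9] 51.4
1.7 [-1.8  8.4  1.2] 51.7
1.9 [-0.7  7.8  3.4] 51.7
2.1 [-0.   6.5  4.2] 51.4
2.3 [0.6 5.8 4. ] 51.3
2.5 [2.  5.6 3.8] 51.4
2.7 [2.4 5.2 4.1] 51.7
2.9 [4.8 5.1 4.4] 51.3
24.6583
```

View pics/e.png

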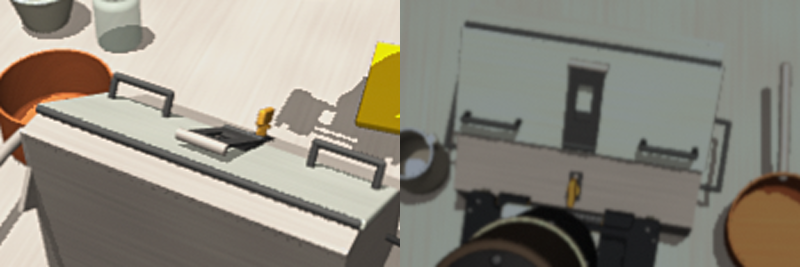

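The hasp lies back on the closed lid (roll at (203,140) in the scene crop), the wing is in line at (573,190) in the top crop, and the robot is clear of everything.

Run:
```python
from h import *
robot.dwell(.5); print(robot.read_force(),robot.read_position()); print(robot.job_done())
```

```text
[ 0.02970848  0.541092   -0.30565315] [0.49438369 0.06583117 0.38341308]
the job is handed in; nothing more can be done
None
```

The job is handed in at about 25 s of the 62 s: the catch is turned in line with the slot, the hasp lies back on the closed lid, the robot is clear of everything, and the last pictures show nothing around it disturbed; the judge's verdict was not shown.

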